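Gang three pine strips against a sprung stop

ROBOT

A 7-joint arm with a two-finger parallel gripper is mounted at the origin on a cart in front of the work surface, level with it; the furniture and walls round the work are solid. World frame = base frame: x ahead of the robot, y to its left, z up, the work surface at z = 0. Lengths are in m, angles in rad, forces in N, time in s.
With the tool pointing down it reaches from about 0.4 to 0.875 m from the base axis. Payload 19.3 kg.
Tool frame: the origin (TCP) lies midway between the tips of the shut fingers; the grasp point (between the pads) lies 19 mm behind it (bot.pinch_z is the distance from the TCP to the grasp point, in m); z points along the fingers, y is the line along which they close (so a half turn about z gives the same grasp; the last joint's range is limited). The gripper opens to 85 mm and grips with 20 to 120 N. Pads are 22 mm wide; open, the fingers measure 114 mm over their backs; the gripper's body (76 mm by 85 mm) begins 54 mm behind the grasp point. The pads swing forward as they close: fully open they stand 13 mm farther back than shut.
Start: joints at [1.137, 0.521, -0.036, 1.599, 0.021, 1.021, -0.113], TCP at [0.222, -0.584, 0.192] pointing down, gripper open.
Joint ranges: [-2.91, 2.91], [-0.3, 2.13], [-1.5, 1.42], [0.17, 2.43], [-1.26, 4.41], [0.16, 1.93], [-2.52, 2.52]. Speed limits (rad/s): [1.89, 1.89, 2.39, 2.39, 3.01, 3.01, 3.01].

INTERFACE

Orientations are given as [roll, pitch, yaw] about the fixed x, y, z axes, in that order (R = Rz(yaw) Ry(pitch) Rx(roll)).
In Python, from workcell import observe, viewer, bot gives the robot as it stands. The module is installed in compiled form; this text tells all that it offers.
- The arm moves only by the tool play_rows, never from a script. Its argument "motion" is a list of rows, each a list of 7 numbers: the shift along the tool's x, y, z in cm, then the turn, a rotation vector about the tool's x, y, z in rad, then the opening, from -1 (shut) to 1 (fully open), so that 0 is half open. A call has exactly 5 rows; each row is the pose to reach, as a shift and turn from the pose commanded when the call began, along the tool's axes at that moment; what a row does not reach only later rows make up. A row lasts 1/10 s, in which the tool goes at most 50 mm and 8.59 degrees, less where a joint would pass 70% of its speed; a pose out of reach is approached as far as the arm can. A call with a gripper value outside its range is refused whole. The fingers move at their own pace and stop on an object; "squeeze" is the grip in N (left out, the last holds). Time passes only in rows, so rows that repeat a pose let the fingers close, or fill a call up. It gives the time, the measured TCP pose, the force, the opening and the grip force at its end, in the units of the state.
- observe(): the state, without advancing time (a new reading comes with each control period).
- viewer.grab_frame(name): name is "side" or "top" or "wrist"; returns (picture, depth): 400x640x3 uint8, red, green, blue; 400x640 float32, m along the optical axis (not along the pixel's ray), 0 where there is no reading.
- viewer.camera_info(name): a dict with "fx", "fy", "cx", "cy" (pixels), "k1" (the pictures are not rectified: a ray, as slopes to the right and down, at radius r is drawn at 1 + k1 r^2 times it, then the intrinsics apply), "R" (3x3) and "t" (3): a world point X has camera coordinates R X + t. Camera axes: x right, y down, z forward; pixel columns grow to the right and rows downward; lengths in m; the calibration is good to about 2 mm. A picture is of the moment at which its call begins: read the wrist's pose just before it. camera_info takes no time and is no camera call; for the wrist camera it gives the pose at the moment of the call.
- bot.job_done(): hands the job in; it is judged then, once.
The state is a dict: "clock": time; "qpos": joint angles; "qd": joint speeds; "joint_efforts": joint torques, N m; "position": TCP position; "tool_rot": TCP orientation; "force": force on the tool from outside, world axes, zero at the start; "moment": the same for the moment, N m; "grip_width": finger opening in m; "finger_force": force on a finger pad.
Only numpy, scipy, OpenCV 4.12 (cv2) and the standard library are available. Lean on these libraries where they do the work, as an engineer would, in place of code of your own. Each camera call takes 0.05 s, during which the arm holds its last target. There are 200 camera calls.

TASK

Three pine strips lie loose and uneven on the jig board: bring the end of every strip up to the long aluminium fence, so that they lie flat, side by side, in one straight, gapless row, with the row pressed against the sprung plunger until the first strip meets both hard stop blocks beside it. Press on the last strip with the closed fingers, firmly but without forcing (about 20 N, never above 45 N), and finish while still holding the row pressed home. Leave the spanner, the nut and the tape measure where they are.

Things in the scene. Friction and masses are not known exactly. Their poses are not given: they have to be found in the camera images.
- stop_face (a point): Jig reference point: on the plunger's axis, in the plane of the stop blocks' front faces, 10.5 mm above the jig board. Its x axis is the pressing direction (from the strips into the plunger), y points to the fence, z up. A strip whose end touches the fence has its centre at y = 0 in this frame; with the row pressed home the strip centres are at x = -0.0225, -0.0675 and -0.1125.
- jig: Plywood board with slick white laminate facing (friction about 0.15), fixed flat on the worktop, 12 mm thick, top at z = 0.012. Origin on its underside, straight below stop_face; axes as stop_face. It reaches from x = -0.200 to 0.045 and y = -0.090 to 0.075. The aluminium fence on it is a bar along x from -0.200 to 0, inner face at y = +0.0555, 14 mm thick, 30 mm high above the board.
- stop_blocks: The two dark steel stop blocks fixed on the jig, one either side of the plunger, joined by a bridge over it; origin and axes as jig. They stand at y = -0.046 to -0.013 and 0.013 to 0.046, x = 0 (front faces, the hard stop) to 0.032, 32 mm high above the board.
- plunger (a joint): Sprung steel plunger, a round pin of 16 mm diameter between the stop blocks, in m: 0 = fully out, its nose 12 mm in front of the stop faces; 0.012 = nose level with the stop faces. The spring pushes back with 3 N at 0 and about 7.4 N at 0.012.
- strip_1_center (a point): First pine strip lying flat on the jig board, a plain pine offcut 45 mm wide (its own x), 110 mm long (its own y), 21 mm thick, about 60 g; the point is at its centre, half-way up. It lies nearest to the plunger, its x axis roughly along that of stop_face, its end 10 to 28 mm short of the fence.
- strip_2_center (a point): Second (middle) pine strip lying flat on the jig board, a plain pine offcut 45 mm wide (its own x), 110 mm long (its own y), 21 mm thick, about 60 g; the point is at its centre, half-way up. It lies like the first, with a gap of about 10 mm to it.
- strip_3_center (a point): Third pine strip lying flat on the jig board, a plain pine offcut 45 mm wide (its own x), 110 mm long (its own y), 21 mm thick, about 60 g; the point is at its centre, half-way up. It is the last of the row, nearest to the robot, with a gap of about 10 mm to the second; press on its long side that faces the robot; friction takes a few N of the push.
- spanner_19: Bystander: dark open-ended spanner, 179 mm long, 6 mm thick, lying flat to the left; origin at its middle, underside.
- hex_nut_2: Bystander: hexagon nut, 27 mm across, 13 mm high; origin at the centre of its underside.
- tape_measure: Bystander: tape measure, 64 x 77 x 35 mm; origin at the centre of its underside.

How it is judged:
By the outcome, as a careful person would: the job done as asked, in the order asked, and still so for the second after the job is handed in, while the arm keeps its last pose, push and grip.
It also fails if it takes over 67 s, if anything falls off the work surface, if the arm or the gripper's body presses on something with over 40 N, if the wrist force passes 120 N, or if a joint passes its speed limit or range.

## Working session

There is one attempt and no reset: what is moved stays moved. The work goes in short steps, Python scripts to look and compute and a tool call to move; the robot and the scene stay as the last step left them, time stands still between calls to the robot, and variables do not carry over. Pictures are saved under pics/ and viewed, at most 10 in all, crops included, and the job is handed in when it is done.

Besides the shell and the picture viewer there is one more tool, called in YAML: its name, and indented under it one key for each argument. play_rows: Moves the arm, as the interface text tells. Its arguments: {"type":"object","properties":{"motion":{"type":"array"},"squeeze":{"type":"number"}},"required":["motion"]}

```bash
mkdir -p pics; cat > h.py <<'E'
import numpy as np, cv2
from workcell import observe, viewer, bot
def pts(name):
    ci=viewer.camera_info(name); im,d=viewer.grab_frame(name)
    K=np.array([[ci['fx'],0,ci['cx']],[0,ci['fy'],ci['cy']],[0,0,1.]])
    v,u=np.mgrid[0:400,0:640]
    # invert k1 on slopes
    xd=(u-ci['cx'])/ci['fx']; yd=(v-ci['cy'])/ci['fy']; x,y=xd.copy(),yd.copy()
    for _ in range(20):
        s=1+ci['k1']*(x*x+y*y); x,y=xd/s,yd/s
    C=np.stack([x*d,y*d,d],-1); R=np.array(ci['R']);t=np.array(ci['t'])
    P=(C-t)@R; P[d==0]=np.nan
    return im,P
def save(im,n): cv2.imwrite('pics/'+n,im[...,::-1])
E
python3 - <<'E'
from h import *
np.set_printoptions(precision=4,suppress=True)
s=observe(); print({k:np.round(v,3) for k,v in s.items()})
a,P=pts('top'); b,Q=pts('side')
np.savez('m.npz',a=a,P=P,b=b,Q=Q)
save(a,'top.png'); save(b,'side.png')
E
```

```text
{'clock': np.float64(0.0), 'qpos': array([ 1.137,  0.522, -0.036,  1.6  ,  0.021,  1.021, -0.113]), 'qd': array([-0.001, -0.   ,  0.001, -0.002, -0.001,  0.001, -0.001]), 'joint_efforts': array([ -0.002, -92.709,   1.979, -36.993,   0.018,   0.008,   0.   ]), 'position': array([ 0.222, -0.584,  0.191]), 'tool_rot': array([-3.14 ,  0.   ,  0.364]), 'force': array([-0.366,  0.138,  0.06 ]), 'moment': array([-0.037,  0.021,  0.018]), 'finger_force': np.float64(0.0), 'grip_width': np.float64(0.085)}
```

View pics/top.png

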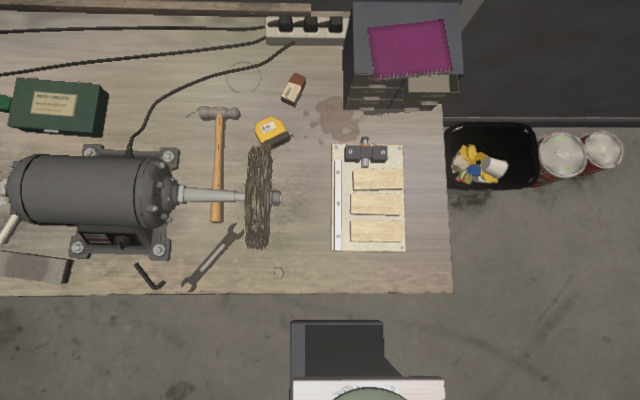

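View pics/side.png

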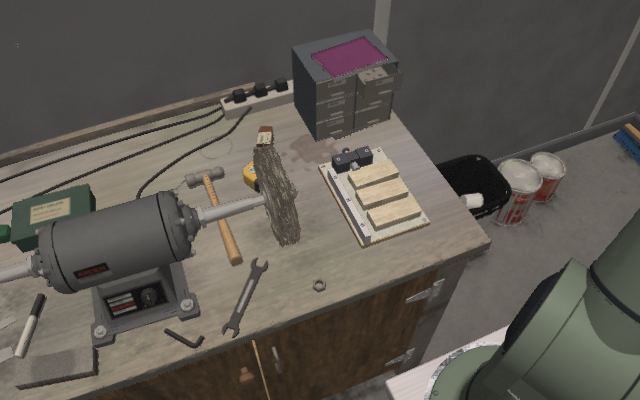

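The top view shows the jig at about u 332–405, v 143–251. The fence is on its left (u≈337), the stop blocks are at the top (v≈153), and the three strips are at v≈180, 204 and 231. The tape, nut and spanner are all to the left, clear of the jig.

```bash
python3 - <<'E'
from h import *
np.set_printoptions(precision=4,suppress=True)
m=np.load('m.npz')
for im,P,box in ((m['a'],m['P'],(325,140,412,256)),(m['b'],m['Q'],(310,140,435,245))):
    u0,v0,u1,v1=box
    mask=np.zeros(P.shape[:2],bool); mask[v0:v1,u0:u1]=1
    z=P[...,2]
    print('z hist',np.histogram(z[mask&(z>-.01)&(z<.06)],bins=28,range=(-.01,.06))[0])
    for nm,lo,hi in (('board',.007,.018),('strip',.027,.0365),('fence/block',.038,.05)):
        mm=(mask&(z>lo)&(z<hi)).astype(np.uint8)
        n,l,st,c=cv2.connectedComponentsWithStats(mm,connectivity=4)
        for i in range(1,n):
            if st[i,4]<100 : continue
            p=P[l==i]; r=cv2.minAreaRect((p[:,:2]*1000).astype(np.float32))
            print(nm,st[i],'c',np.array(r[0]),'size',np.array(r[1]),'ang',round(r[2],2),'z',np.median(p[:,2]))
E
```

```text
z hist [   0    0   34  640 1169  317   12  103 1157 1677  315   51   36   50
   76  117  730 1815  610   73  326  541  188   17    0    0    0    0]
board [ 331  143   75  109 3267] c [538.7325  -6.5066] size [165.0085 245.4921] ang 89.37 z 0.012953382476514595
strip [353 168  51  22 970] c [574.2466 -26.4972] size [ 45.5444 110.0132] ang 1.72 z 0.03355710527610795
strip [ 350  193   51   22 1001] c [518.4519 -19.4004] size [109.3206  45.6054] ang 88.44 z 0.033661598059712264
strip [ 350  220   52   22 1029] c [459.8768 -18.6034] size [109.9586  45.1464] ang 88.94 z 0.03356484966887637
fence/block [345 145  42  15 572] c [631.8329   0.489 ] size [90.8338 32.7675] ang 89.31 z 0.04403563529808528
fence/block [335 159   6  91 544] c [516.8239  64.3605] size [ 11.6002 196.2023] ang 89.27 z 0.04290186584742632
z hist [   0   21  769 3173 2089  245   94  335  954  516  178  167  173  168
  186  350 1224 1072  173  196  428  283   36    2    0    0    0    0]
board [359 147  30  22 227] c [636.4421 -52.8682] size [49.4326 77.439 ] ang 0.61 z 0.011921416442748174
board [ 318  161  112   84 1724] c [536.5981  -6.7105] size [165.9642 247.0585] ang 89.18 z 0.011659335640394147
strip [348 159  51  30 774] c [573.2981 -27.6347] size [ 48.5029 112.4621] ang 1.14 z 0.032225597625438356
strip [356 177  53  31 850] c [517.3625 -20.8064] size [112.0729  49.4435] ang 88.95 z 0.032202316810333226
strip [367 196  54  32 920] c [458.1046 -19.8425] size [111.5593  47.0517] ang 89.32 z 0.03219493314583131
fence/block [332 146  41  22 419] c [630.2654  -0.5629] size [94.3016 35.5604] ang 89.87 z 0.04261290123378974
fence/block [328 168  43  70 499] c [515.5771  63.453 ] size [ 15.623  199.8143] ang 89.02 z 0.041307397175066034
```

play_rows:
  motion:
    - [49.7,-31.3,8,0,0,0.376,-1]
    - [49.7,-31.3,8,0,0,0.376,-1]
    - [49.7,-31.3,8,0,0,0.376,-1]
    - [49.7,-31.3,8,0,0,0.376,-1]
    - [49.7,-31.3,8,0,0,0.376,-1]

```text
clock: 0.6
position: [0.3714, -0.3853, 0.1578]
tool_rot: [-3.141, 0.0, -0.013]
force: [1.6, -1.4, -0.3]
grip_width: 0.0123
finger_force: 0.0
```

play_rows:
  motion:
    - [20.1,-27.2,4,0,0,0,-1]
    - [20.1,-27.2,4,0,0,0,-1]
    - [20.1,-27.2,4,0,0,0,-1]
    - [20.1,-27.2,4,0,0,0,-1]
    - [20.1,-27.2,4,0,0,0,-1]

```text
clock: 1.1
position: [0.5214, -0.1875, 0.1284]
tool_rot: [-3.142, 0.0, -0.012]
force: [0.0, -0.5, 0.1]
grip_width: 0.0001
finger_force: 0.0
```

```bash
python3 -c "
from h import *
s=observe();print({k:np.round(s[k],4) for k in('clock','qpos','qd','position','tool_rot','force')})"
```

```text
{'clock': np.float64(1.1), 'qpos': array([ 0.268 ,  0.4879, -0.0406,  1.8492,  0.0264,  0.8052, -1.3693]), 'qd': array([-0.8116,  0.2691, -0.0518, -0.2944,  0.0466,  0.0201, -0.8793]), 'position': array([ 0.5214, -0.1875,  0.1284]), 'tool_rot': array([-3.1415e+00,  2.0000e-04, -1.2300e-02]), 'force': array([ 0.0022, -0.5296,  0.1127])}
```

play_rows:
  motion:
    - [5.3,-7.3,3.8,0,0,0,-1]
    - [5.3,-7.3,3.8,0,0,0,-1]
    - [5.3,-7.3,3.8,0,0,0,-1]
    - [5.3,-7.3,7.0,0,0,0,-1]
    - [5.3,-7.3,8.0,0,0,0,-1]

```text
clock: 1.6
position: [0.573, -0.1165, 0.0464]
tool_rot: [-3.141, 0.003, -0.012]
force: [0.5, -0.2, 0.1]
grip_width: 0.0001
finger_force: 0.0
```

```bash
python3 - <<'E'
from h import *
s=observe();print(s['position'])
im,P=pts('top');save(cv2.resize(im[110:260,290:450],None,fx=4,fy=4),'t2.png')
E
```

```text
[ 0.5730462  -0.11651954  0.04635632]
```

View pics/t2.png

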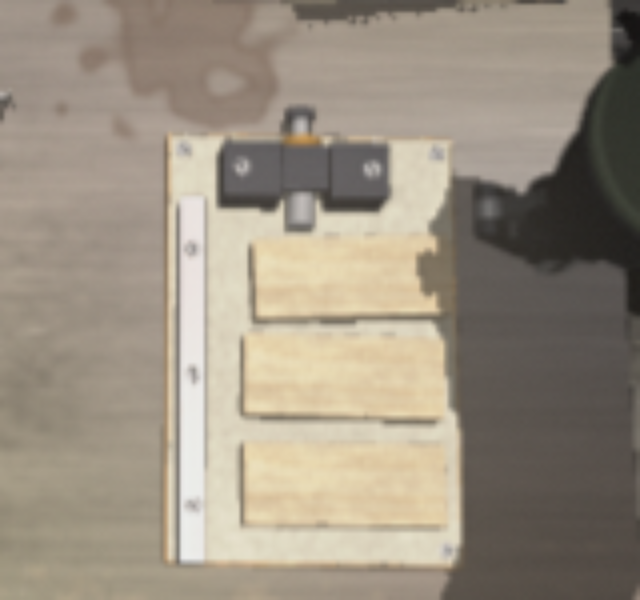

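The strip 1 end is at crop (448,275) and the visible finger part is at about (490,210). I'll check where the TCP should project.

```bash
python3 - <<'E'
from h import *
ci=viewer.camera_info('top');R=np.array(ci['R']);t=np.array(ci['t'])
print(np.round(R,3),np.round(-R.T@t,3),ci['k1'])
for X in ([.573,-.1165,.0464],[.573,-.1165,.1],[.5754,-.082,.033],[.573,-.102,.0464]):
    c=R@np.array(X)+t; x,y=c[:2]/c[2]; s=1+ci['k1']*(x*x+y*y)
    u=ci['fx']*x*s+ci['cx'];v=ci['fy']*y*s+ci['cy'];print(X,u,v,(u-290)*4,(v-110)*4)
im,P=pts('top')
for v in range(150,182,4): print(v,[tuple(np.round(P[v,u]*1000).astype(int)) for u in range(404,432,4)])
E
```

```text
[[-0.001 -1.     0.027]
 [-0.986 -0.004 -0.169]
 [ 0.169 -0.027 -0.985]] [0.39  0.15  0.897] 0.028668760832942643
[0.573, -0.1165, 0.0464] 420.2106216085406 177.6004080550277 520.8424864341623 270.40163222011086
[0.573, -0.1165, 0.1] 428.1305421143902 172.11622519281013 552.5221684575608 248.46490077124054
[0.5754, -0.082, 0.033] 402.78576422461896 177.74103348598595 451.14305689847583 270.9641339439438
[0.573, -0.102, 0.0464] 413.57715348602443 177.5725808384847 494.3086139440977 270.2903233539388
150 [(np.int64(649), np.int64(-97), np.int64(-1)), (np.int64(648), np.int64(-106), np.int64(0)), (np.int64(649), np.int64(-115), np.int64(-1)), (np.int64(648), np.int64(-123), np.int64(3)), (np.int64(649), np.int64(-134), np.int64(0)), (np.int64(649), np.int64(-144), np.int64(-2)), (np.int64(649), np.int64(-153), np.int64(-1))]
154 [(np.int64(638), np.int64(-96), np.int64(1)), (np.int64(639), np.int64(-105), np.int64(0)), (np.int64(639), np.int64(-114), np.int64(1)), (np.int64(638), np.int64(-123), np.int64(2)), (np.int64(639), np.int64(-134), np.int64(-2)), (np.int64(584), np.int64(-78), 
[... 1353 characters left out ...]
4(566), np.int64(-100), np.int64(148))]
174 [(np.int64(591), np.int64(-94), np.int64(2)), (np.int64(592), np.int64(-103), np.int64(-1)), (np.int64(591), np.int64(-112), np.int64(2)), (np.int64(592), np.int64(-122), np.int64(-1)), (np.int64(561), np.int64(-89), np.int64(135)), (np.int64(567), np.int64(-105), np.int64(109)), (np.int64(562), np.int64(-105), np.int64(132))]
178 [(np.int64(582), np.int64(-94), np.int64(0)), (np.int64(582), np.int64(-103), np.int64(1)), (np.int64(582), np.int64(-112), np.int64(1)), (np.int64(582), np.int64(-122), np.int64(-2)), (np.int64(581), np.int64(-130), np.int64(3)), (np.int64(581), np.int64(-139), np.int64(4)), (np.int64(563), np.int64(-120), np.int64(87))]
```

```bash
python3 - <<'E'
from h import *
for n in('top','side'):
    p=observe()['position'];im,P=pts(n)
    D=P-p; m=(np.hypot(D[...,0],D[...,1])<.05)&(D[...,2]<.08)&(P[...,2]>.03)&(P[...,1]<-.092)
    print(n,np.round(p,4),m.sum())
    for lo in np.arange(.03,.12,.01):
        k=m&(P[...,2]>=lo)&(P[...,2]<lo+.01)
        if k.sum()>2: print(round(lo,2),k.sum(),np.round(P[k].min(0)[:2]*1000),np.round(P[k].max(0)[:2]*1000))
save(im[100:300,250:570],'s2.png')
E
```

```text
top [ 0.5732 -0.117   0.0474] 42
0.09 11 [ 563. -122.] [ 568. -107.]
0.1 14 [ 563. -121.] [ 568. -102.]
0.11 12 [ 562. -122.] [ 568. -105.]
side [ 0.574  -0.1172  0.0486] 147
0.09 27 [ 564. -131.] [ 577. -104.]
0.1 44 [ 562. -133.] [ 582. -103.]
0.11 46 [ 563. -132.] [ 581. -102.]
```

View pics/s2.png

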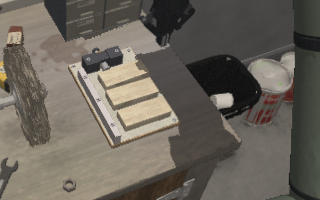

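The side crop has the fingers at about (165,35), at lower resolution than I need. I'll zoom in and mark the projected TCP.

```bash
python3 - <<'E'
from h import *
out=[]
for n in('side','top'):
    p=observe()['position']; ci=viewer.camera_info(n);im,P=pts(n);R=np.array(ci['R']);t=np.array(ci['t'])
    im=im.copy();c=R@p+t; x,y=c[:2]/c[2]; s=1+ci['k1']*(x*x+y*y)
    u=int(round(ci['fx']*x*s+ci['cx']));v=int(round(ci['fy']*y*s+ci['cy']))
    print(n,p,u,v,P[v,u]); im[v,u]=(255,0,0)
    out.append(cv2.resize(im[v-40:v+30,u-35:u+35],(390,390),interpolation=0))
o=np.hstack(out); o=np.clip(o.astype(float)*1.8,0,255).astype(np.uint8)
save(o,'z.png')
E
```

```text
side [ 0.57456961 -0.11732024  0.04936812] 408 156 [ 6.13030237e-01 -1.45929551e-01 -5.73197485e-04]
top [ 0.57490294 -0.1173307   0.04975345] 421 176 [ 0.58619239 -0.1322447   0.00256004]
```

View pics/z.png

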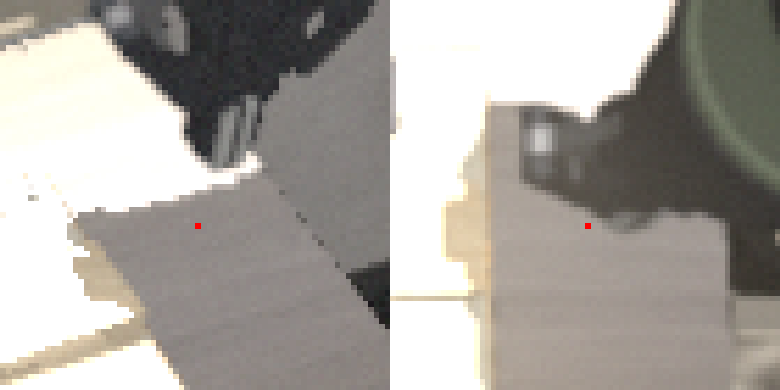

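play_rows:
  motion:
    - [0,0,0,0,0,0,-1]
    - [0,0,0,0,0,0,-1]
    - [0,0,0,0,0,0,-1]
    - [0,0,0,0,0,0,-1]
    - [0,0,0,0,0,0,-1]

```text
clock: 2.4
position: [0.5745, -0.117, 0.0488]
tool_rot: [3.142, -0.0, -0.012]
force: [0.1, -0.5, -0.4]
grip_width: 0.0002
finger_force: 0.0
```

```bash
python3 - <<'E'
from h import *
np.set_printoptions(precision=4,suppress=True)
for n in('side','top','wrist'):
    s=observe();p=s['position'];ci=viewer.camera_info(n);im,P=pts(n)
    print(n,s['clock'],p,s['qpos'],s['qd'],s['grip_width'])
    if n=='wrist':
        R=np.array(ci['R']);t=np.array(ci['t']);print(R,-R.T@t); save(im,'w.png')
        z=P[...,2];print(np.histogram(z[np.isfinite(z)],bins=22,range=(-.02,.2)))
    else:
        D=P-p; m=(np.hypot(D[...,0],D[...,1])<.04)&(D[...,2]<.15)&(P[...,2]>.03)&(P[...,1]<-.095)
        k=P[m]; k=k[np.argsort(k[:,2])][:6]; print(k)
E
```

```text
side 2.4 [ 0.5745 -0.117   0.0488] [ 0.13    0.6451 -0.0432  1.8143  0.0411  0.6831 -1.5194] [-0.0005  0.0005 -0.0007 -0.0003 -0.0022 -0.0018  0.0009] 0.0002147598949594091
[[ 0.5675 -0.1258  0.0906]
 [ 0.5671 -0.1102  0.0906]
 [ 0.5707 -0.1096  0.0907]
 [ 0.5643 -0.1211  0.0923]
 [ 0.5647 -0.111   0.0926]
 [ 0.5681 -0.1104  0.0928]]
top 2.45 [ 0.5745 -0.1169  0.0488] [ 0.13    0.6451 -0.0432  1.8143  0.0411  0.683  -1.5194] [-0.0004  0.0006 -0.0009 -0.0008  0.0011 -0.0007  0.0005] -0.00018219169353996404
[[ 0.568  -0.1094  0.0949]
 [ 0.5659 -0.1092  0.095 ]
 [ 0.5649 -0.1158  0.1   ]
 [ 0.5647 -0.1135  0.1007]
 [ 0.5646 -0.1094  0.1009]
 [ 0.5667 -0.1094  0.1012]]
wrist 2.5 [ 0.5745 -0.1169  0.0488] [ 0.13    0.6452 -0.0432  1.8143  0.0411  0.683  -1.5194] [ 0.0014  0.002   0.0001 -0.0018  0.0023 -0.0001 -0.0001] -4.488422746853196e-05
[[-0.0123 -0.9999  0.0001]
 [-0.951   0.0117  0.309 ]
 [-0.309   0.0037 -0.9511]] [ 0.6545 -0.1168  0.2306]
(array([    0, 55029, 22617, 21928,  6646, 24804, 12810,     0,     0,
           0,     0,   453,   792,   950,  1162,  3544,  8158,  6849,
        9525,  1794,     0,     0]), array([-0.02, -0.01,  0.  ,  0.01,  0.02,  0.03,  0.04,  0.05,  0.06,
        0.07,  0.08,  0.09,  0.1 ,  0.11,  0.12,  0.13,  0.14,  0.15,
        0.16,  0.17,  0.18,  0.19,  0.2 ]))
```

View pics/w.png

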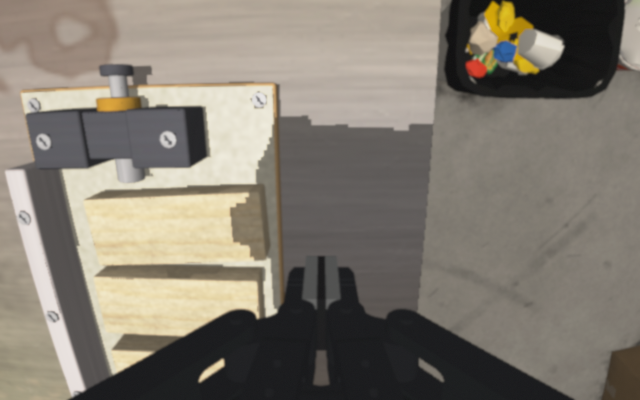

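The wrist view shows the closed fingers ending at about (322,257), beside strip 1's end at (265,225). All three depth images put the tips at z≈0.09, but the reported TCP is z 0.049. I'll descend to a height that is safe under either reading and check again.

play_rows:
  motion:
    - [0,0,0.7,0,0,0,-1]
    - [0,0,1.4,0,0,0,-1]
    - [0,0,2.1,0,0,0,-1]
    - [0,0,2.8,0,0,0,-1]
    - [0,0,2.8,0,0,0,-1]

```text
clock: 3.05
position: [0.5737, -0.1169, 0.0195]
tool_rot: [-3.141, 0.002, -0.012]
force: [0.0, -0.0, 0.7]
grip_width: 0.0002
finger_force: 0.0
```

```bash
cat >> h.py <<'E'
def tips(names=('side','wrist')):
    for n in names:
        s=observe();p=s['position'];im,P=pts(n)
        D=P-p; m=(np.abs(D[...,0])<.025)&(np.abs(D[...,1])<.012)&(D[...,2]<.12)&(D[...,2]>-.06)
        k=P[m]; 
        print(n,np.round(p,4),np.round(s['force'],1),np.histogram(k[:,2],bins=18,range=(-.01,.17))[0])
E
python3 - <<'E'
from h import *
tips(('side','top','wrist'))
E
```

```text
side [ 0.5737 -0.1169  0.0195] [ 0.  -0.   0.7] [96 63  0  0  0  0  0 22 32 27 25 30 27 22 29  0  0  0]
top [ 0.5741 -0.1169  0.0201] [ 0.4  0.9 -0.2] [ 56 117   0   0   0   0   0   2  11  10   4   8   0   1   5   0   0   0]
wrist [ 0.5743 -0.1169  0.0205] [ 0.3 -0.2  0.4] [2015  721    0    0    0    0    0  311  683  834 1147 1612 1435 1163
 2717  140    0    0]
```

The tips are now at z≈0.061 with a reported z of 0.020, so the offset is steady at 41 mm. A sideways test settles it harmlessly. If the report is right, strip 1 shifts a few mm towards the fence, and if the cameras are right, the tips pass above it.

play_rows:
  motion:
    - [0,-0.6,0,0,0,0,-1]
    - [0,-1.2,0,0,0,0,-1]
    - [0,-1.8,0,0,0,0,-1]
    - [0,-2.6,0,0,0,0,-1]
    - [0,-2.6,0,0,0,0,-1]

```text
clock: 3.7
position: [0.5749, -0.0892, 0.0208]
tool_rot: [-3.141, -0.0, -0.011]
force: [-0.0, -1.6, 0.7]
grip_width: -0.0002
finger_force: 0.0
```

```bash
cat >> h.py <<'E'
O=np.array([.6152,.0002]);TH=-.0122
def strips(n='side'):
    im,P=pts(n); z=P[...,2]; dz={'side':.0015,'top':0,'wrist':0}[n]
    c,s=np.cos(TH),np.sin(TH); q=P[...,:2]-O; J=np.stack([c*q[...,0]+s*q[...,1],-s*q[...,0]+c*q[...,1]],-1)
    m=((z>.025)&(z<.0375)&(J[...,0]>-.205)&(J[...,0]<.0)&(J[...,1]>-.1)&(J[...,1]<.06)).astype(np.uint8)
    k,l,st,_=cv2.connectedComponentsWithStats(m,connectivity=4)
    for i in range(1,k):
        if st[i,4]<80: continue
        p=J[l==i]*1000; r=cv2.minAreaRect(p.astype(np.float32)); print(n,st[i,4],'jig c',np.round(r[0],1),np.round(r[1],1),round(r[2],2),'y range',np.round(np.percentile(p[:,1],[.5,99.5]),1),'x',np.round(np.percentile(p[:,0],[.5,99.5]),1))
E
python3 - <<'E'
from h import *
strips('side');strips('top');tips(['side'])
E
```

```text
side 1688 jig c [-67.8 -25.2] [116.2 108.7] 88.39 y range [-81.8  32.7] x [-121.4  -18. ]
side 950 jig c [-157.3  -21.8] [110.9  48.6] 89.3 y range [-76.1  33.6] x [-180.6 -134.4]
top 947 jig c [-40.8 -26.9] [ 45.3 109.7] 2.5 y range [-80.7  27.6] x [-64.6 -18.7]
top 1037 jig c [-96.2 -20.8] [108.9  45.8] 89.05 y range [-75.1  32.8] x [-119.5  -74.3]
top 1057 jig c [-155.1  -20.9] [110.3  45. ] 89.72 y range [-75.1  34.2] x [-177.4 -133.1]
side [ 0.5748 -0.0907  0.0208] [-0.3 -0.5  0.6] [14 10  8  3 24  0  0 17 32 38 29 23 39 16 30  4  0  0]
```

Strip 1 hasn't moved (jig y still −27), so the cameras are right and the true tip z is the reported z + 0.041. I'll back off and descend to a true tip height of about 0.02.

play_rows:
  motion:
    - [0,1.4,0,0,0,0,-1]
    - [0,2.6,0,0,0,0,-1]
    - [0,2.6,1.4,0,0,0,-1]
    - [0,2.6,2.8,0,0,0,-1]
    - [0,2.6,2.8,0,0,0,-1]

```text
clock: 4.35
position: [0.5729, -0.1165, -0.0098]
tool_rot: [-3.141, 0.004, -0.012]
force: [-1.7, 1.1, -0.3]
grip_width: -0.0001
finger_force: 0.0
```

play_rows:
  motion:
    - [0,0,0.4,0,0,0,-1]
    - [0,0,0.8,0,0,0,-1]
    - [0,0,1.2,0,0,0,-1]
    - [0,0,1.4,0,0,0,-1]
    - [0,0,1.4,0,0,0,-1]

```text
clock: 4.85
position: [0.5743, -0.1169, -0.0215]
tool_rot: [-3.142, 0.0, -0.012]
force: [-0.6, 0.3, -0.7]
grip_width: -0.0001
finger_force: 0.0
```

```bash
python3 - <<'E'
from h import *
tips(['side','wrist']);strips('top')
E
```

```text
side [ 0.5743 -0.1169 -0.0215] [-0.6  0.3 -0.7] [88 53  0 23 27 29 22 27 28 26 25  0  0  0  0  0  0  0]
wrist [ 0.5745 -0.1169 -0.0212] [ 0.   0.3 -0.1] [1747  664    0  423  694  833 1097 1822 1169 1464 2541    0    0    0
    0    0    0    0]
top 987 jig c [-40.6 -27.3] [ 45.7 110.4] 2.3 y range [-80.7  27.6] x [-64.9 -17.2]
top 1036 jig c [-96.6 -20.9] [110.   45.3] 89.09 y range [-74.9  33.5] x [-119.6  -74.4]
top 1061 jig c [-155.4  -20.4] [ 45.1 109.7] 0.06 y range [-74.6  34.1] x [-177.6 -133.1]
```

play_rows:
  motion:
    - [0,-1.0,0,0,0,0,-1]
    - [0,-1.6,0,0,0,0,-1]
    - [0,-2.1,0,0,0,0,-1]
    - [0,-2.6,0,0,0,0,-1]
    - [0,-3.1,0,0,0,0,-1]

```text
clock: 5.5
position: [0.5749, -0.0855, -0.0212]
tool_rot: [3.142, -0.0, -0.012]
force: [0.3, -0.5, -0.1]
grip_width: -0.0001
finger_force: 0.1
```

play_rows:
  motion:
    - [0,-0.5,0,0,0,0,-1]
    - [0,-0.9,0,0,0,0,-1]
    - [0,-1.2,0,0,0,0,-1]
    - [0,-1.3,0,0,0,0,-1]
    - [0,-1.3,0,0,0,0,-1]

```text
clock: 6.0
position: [0.575, -0.0729, -0.0213]
tool_rot: [-3.142, 0.0, -0.012]
force: [0.9, 0.4, -0.1]
grip_width: 0.0002
finger_force: 0.0
```

```bash
python3 - <<'E'
from h import *
strips('top');tips(['side'])
E
```

```text
top 848 jig c [-39.6 -11.3] [ 44.  124.6] 0.85 y range [-68.4  50. ] x [-61.5 -18.2]
top 1036 jig c [-96.4 -20.8] [109.4  45.7] 89.15 y range [-75.1  32.8] x [-119.5  -74.2]
top 1058 jig c [-155.2  -20.8] [110.6  44.9] 89.72 y range [-74.9  34.2] x [-177.4 -133.1]
side [ 0.575  -0.073  -0.0212] [-0.1  0.3 -0.5] [ 0  8 41 21 30 31 22 37 25 18 26  0  0  0  0  0  0  0]
```

play_rows:
  motion:
    - [0,-0.2,0,0,0,0,-1]
    - [0,-0.4,0,0,0,0,-1]
    - [0,-0.5,0,0,0,0,-1]
    - [0,-0.55,0,0,0,0,-1]
    - [0,-0.6,0,0,0,0,-1]

```text
clock: 6.6
position: [0.5748, -0.0678, -0.0212]
tool_rot: [3.141, 0.0, -0.013]
force: [-1.5, -7.6, 0.2]
grip_width: 0.0001
finger_force: 3.7
```

Strip 1 is seated on the fence (−7.6 N). On to strip 2.

play_rows:
  motion:
    - [0,1.0,0,0,0,0,-1]
    - [0,3.0,0,0,0,0,-1]
    - [-2.0,3.0,0,0,0,0,-1]
    - [-5.7,3.0,0,0,0,0,-1]
    - [-5.7,3.0,0,0,0,0,-1]

```text
clock: 7.1
position: [0.5132, -0.0971, -0.0215]
tool_rot: [-3.142, 0.004, -0.014]
force: [-0.3, -0.3, 0.3]
grip_width: 0.0001
finger_force: 0.0
```

play_rows:
  motion:
    - [0,-0.6,0,0,0,0,-1]
    - [0,-1.2,0,0,0,0,-1]
    - [0,-1.7,0,0,0,0,-1]
    - [0,-2.1,0,0,0,0,-1]
    - [0,-2.4,0,0,0,0,-1]

```text
clock: 7.6
position: [0.5182, -0.0716, -0.0213]
tool_rot: [-3.141, -0.0, -0.012]
force: [0.7, 0.4, 1.1]
grip_width: 0.0001
finger_force: 0.1
```

play_rows:
  motion:
    - [0,-0.2,0,0,0,0,-1]
    - [0,-0.35,0,0,0,0,-1]
    - [0,-0.45,0,0,0,0,-1]
    - [0,-0.5,0,0,0,0,-1]
    - [0,-0.5,0,0,0,0,-1]

```text
clock: 8.1
position: [0.5181, -0.0673, -0.0213]
tool_rot: [-3.142, 0.0, -0.012]
force: [0.0, -0.4, 0.8]
grip_width: 0.0001
finger_force: 0.0
```

play_rows:
  motion:
    - [0,-0.05,0,0,0,0,-1]
    - [0,-0.1,0,0,0,0,-1]
    - [0,-0.1,0,0,0,0,-1]
    - [0,-0.15,0,0,0,0,-1]
    - [0,-0.15,0,0,0,0,-1]

```text
clock: 8.6
position: [0.5178, -0.0668, -0.0212]
tool_rot: [3.141, 0.0, -0.013]
force: [-0.5, -7.7, 1.1]
grip_width: 0.0004
finger_force: 3.9
```

play_rows:
  motion:
    - [0,1.0,0,0,0,0,-1]
    - [0,3.0,0,0,0,0,-1]
    - [-2.0,3.0,0,0,0,0,-1]
    - [-5.8,3.0,0,0,0,0,-1]
    - [-5.8,3.0,0,0,0,0,-1]

```text
clock: 9.1
position: [0.4549, -0.0957, -0.0214]
tool_rot: [-3.141, 0.004, -0.013]
force: [0.3, 0.1, 0.1]
grip_width: -0.0001
finger_force: 0.0
```

play_rows:
  motion:
    - [0,-0.6,0,0,0,0,-1]
    - [0,-1.2,0,0,0,0,-1]
    - [0,-1.7,0,0,0,0,-1]
    - [0,-2.1,0,0,0,0,-1]
    - [0,-2.4,0,0,0,0,-1]

```text
clock: 9.6
position: [0.4603, -0.0704, -0.0213]
tool_rot: [-3.142, -0.0, -0.012]
force: [-1.0, -1.1, -0.4]
grip_width: -0.0001
finger_force: 0.1
```

play_rows:
  motion:
    - [0,-0.2,0,0,0,0,-1]
    - [0,-0.4,0,0,0,0,-1]
    - [0,-0.5,0,0,0,0,-1]
    - [0,-0.6,0,0,0,0,-1]
    - [0,-0.6,0,0,0,0,-1]

```text
clock: 10.1
position: [0.4598, -0.066, -0.0212]
tool_rot: [3.141, 0.0, -0.013]
force: [-1.0, -4.8, 0.7]
grip_width: -0.0003
finger_force: 3.0
```

Strip 3 is seated. I'll retract, go round behind it, and look.

play_rows:
  motion:
    - [0,1.0,0,0,0,0,-1]
    - [0,3.0,0,0,0,0,-1]
    - [-2.0,3.0,0,0,0,0,-1]
    - [-4.3,3.0,0,0,0,0,-1]
    - [-4.3,3.0,0,0,0,0,-1]

```text
clock: 10.6
position: [0.4138, -0.0953, -0.0213]
tool_rot: [3.142, 0.003, -0.013]
force: [-0.4, 1.0, -0.6]
grip_width: 0.0
finger_force: 0.0
```

```bash
python3 - <<'E'
from h import *
strips('top');strips('side');tips(['side'])
E
```

```text
top 1003 jig c [-38.8  -0.3] [109.4  45.7] 89.88 y range [-54.4  54.3] x [-61.3 -16.6]
top 1029 jig c [-98.5   0.2] [ 44.8 109.4] 0.94 y range [-53.   54.5] x [-120.4  -75.8]
top 1057 jig c [-1.559e+02  1.000e-01] [109.4  45.1] 89.85 y range [-53.6  54.7] x [-178.4 -133.6]
side 811 jig c [-32.1  -2.1] [ 64.1 109.5] 0.31 y range [-55.   50.7] x [-63.4  -1.7]
side 847 jig c [-99.5  -2. ] [109.1  48.3] 89.4 y range [-55.4  51.3] x [-122.6  -75.8]
side 921 jig c [-157.5   -2.4] [ 48.9 107.9] 0.49 y range [-55.3  51. ] x [-180.8 -134.2]
side [ 0.4171 -0.095  -0.0211] [ 0.2 -0.  -0.2] [99 35 16 19 28 23 22 30 14 24 28  0  0  0  0  0  0  0]
```

play_rows:
  motion:
    - [0,-3.0,0,0,0,0,-1]
    - [0,-6.0,0,0,0,0,-1]
    - [0,-8.5,0,0,0,0,-1]
    - [0,-9.8,0,0,0,0,-1]
    - [0,-9.8,0,0,0,0,-1]

```text
clock: 11.25
position: [0.4189, 0.0055, -0.0213]
tool_rot: [-3.141, -0.001, -0.009]
force: [0.1, -0.9, -0.5]
grip_width: 0.0001
finger_force: 0.0
```

play_rows:
  motion:
    - [0.4,0,0,0,0,0,-1]
    - [0.8,0,0,0,0,0,-1]
    - [1.2,0,0,0,0,0,-1]
    - [1.6,0,0,0,0,0,-1]
    - [2.0,0,0,0,0,0,-1]

```text
clock: 11.75
position: [0.4384, 0.0028, -0.0212]
tool_rot: [3.142, -0.0, -0.013]
force: [0.2, -1.0, -1.1]
grip_width: -0.0001
finger_force: 0.2
```

play_rows:
  motion:
    - [0.3,0,0,0,0,0,-1]
    - [0.6,0,0,0,0,0,-1]
    - [0.9,0,0,0,0,0,-1]
    - [1.2,0,0,0,0,0,-1]
    - [1.5,0,0,0,0,0,-1]

```text
clock: 12.25
position: [0.4531, 0.0031, -0.0212]
tool_rot: [-3.142, 0.0, -0.012]
force: [-0.7, -0.3, -0.8]
grip_width: 0.0002
finger_force: 0.2
```

```bash
python3 - <<'E'
from h import *
strips('top');tips(['side'])
E
```

```text
top 1382 jig c [-72.    0.1] [109.  142.5] 89.71 y range [-53.   54.5] x [-140.8   -2.8]
side [ 0.4537  0.0031 -0.0212] [0.6 0.2 0.5] [ 0 22 88 26 27 31 20 32 21 26 27  0  0  0  0  0  0  0]
```

play_rows:
  motion:
    - [0.1,0,0,0,0,0,-1]
    - [0.2,0,0,0,0,0,-1]
    - [0.3,0,0,0,0,0,-1]
    - [0.4,0,0,0,0,0,-1]
    - [0.4,0,0,0,0,0,-1]

```text
clock: 12.85
position: [0.4571, 0.003, -0.0212]
tool_rot: [-3.142, -0.0, -0.012]
force: [0.8, -0.1, -0.6]
grip_width: 0.0001
finger_force: 0.0
```

play_rows:
  motion:
    - [0.1,0,0,0,0,0,-1]
    - [0.2,0,0,0,0,0,-1]
    - [0.3,0,0,0,0,0,-1]
    - [0.3,0,0,0,0,0,-1]
    - [0.3,0,0,0,0,0,-1]

```text
clock: 13.35
position: [0.4597, 0.0029, -0.0213]
tool_rot: [3.142, 0.0, -0.012]
force: [-4.8, -0.1, 0.8]
grip_width: -0.0001
finger_force: 2.4
```

play_rows:
  motion:
    - [0.15,0,0,0,0,0,-1]
    - [0.3,0,0,0,0,0,-1]
    - [0.45,0,0,0,0,0,-1]
    - [0.6,0,0,0,0,0,-1]
    - [0.6,0,0,0,0,0,-1]

```text
clock: 13.85
position: [0.4655, 0.0028, -0.0213]
tool_rot: [3.142, 0.001, -0.012]
force: [-5.4, -0.2, 3.5]
grip_width: -0.0003
finger_force: 2.9
```

play_rows:
  motion:
    - [0.1,0,0,0,0,0,-1]
    - [0.2,0,0,0,0,0,-1]
    - [0.3,0,0,0,0,0,-1]
    - [0.4,0,0,0,0,0,-1]
    - [0.4,0,0,0,0,0,-1]

```text
clock: 14.35
position: [0.4691, 0.0028, -0.0213]
tool_rot: [3.141, 0.002, -0.012]
force: [-7.8, 0.8, 5.3]
grip_width: -0.0001
finger_force: 4.1
```

```bash
python3 - <<'E'
from h import *
strips('top')
E
```

```text
top 1153 jig c [-62.9   0.8] [107.6 125.8] 89.8 y range [-52.3  54.5] x [-123.6   -0.4]
```

play_rows:
  motion:
    - [0.05,0,0,0,0,0,-1]
    - [0.1,0,0,0,0,0,-1]
    - [0.15,0,0,0,0,0,-1]
    - [0.2,0,0,0,0,0,-1]
    - [0.2,0,0,0,0,0,-1]

```text
clock: 14.9
position: [0.4691, 0.0027, -0.0216]
tool_rot: [3.141, 0.005, -0.012]
force: [-16.9, 1.3, 10.9]
grip_width: 0.0
finger_force: 8.6
```

```bash
cat >> h.py <<'E'
def flat(n):
    im,P=pts(n); z=P[...,2]; c,s=np.cos(TH),np.sin(TH); q=P[...,:2]-O; J=np.stack([c*q[...,0]+s*q[...,1],-s*q[...,0]+c*q[...,1]],-1)
    print(n)
    for y0,y1 in((-.05,-.022),(.022,.05)):
        print([round(float(np.median(z[(abs(J[...,0]-x)<.004)&(J[...,1]>y0)&(J[...,1]<y1)&(z>.02)]))*1000,1) for x in (-.13,-.12,-.11,-.1,-.09,-.08,-.07,-.06,-.05,-.04,-.03,-.02,-.01)])
    return im
E
python3 - <<'E'
from h import *
flat('top');im=flat('wrist');save(im,'w2.png');s=observe();print(s['force'],s['position'])
E
```

```text
top
[439.7, 431.1, 416.8, 393.7, 372.3, 361.6, nan, nan, nan, nan, nan, 33.8, 34.5]
[430.5, 411.5, 378.6, 36.3, 34.2, 33.4, 33.8, 33.5, 33.4, 33.6, 34.0, 33.3, 33.6]
wrist
[82.3, 32.6, 32.7, 32.6, 32.5, 32.6, 32.6, 32.6, 32.6, 32.6, nan, nan, nan]
[79.7, 32.6, 32.7, 32.6, 32.5, 32.6, 32.6, 32.6, 32.6, 32.6, nan, nan, nan]
[-18.24132027   1.72202599  11.18030686] [ 0.46909343  0.00268782 -0.02158052]
  return _methods._mean(a, axis=axis, dtype=dtype,
  ret = ret.dtype.type(ret / rcount)
```

View pics/w2.png

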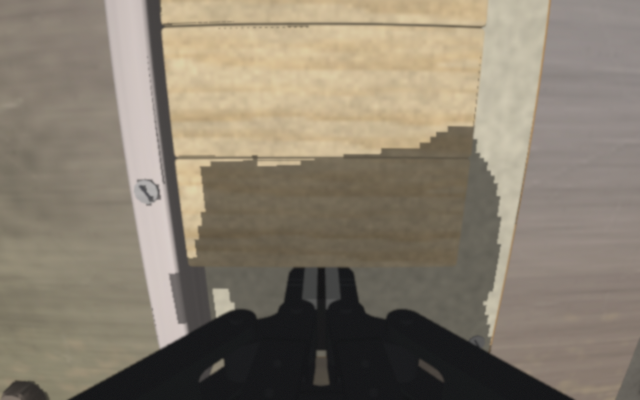

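The wrist view shows the row closed, with seams at v≈25 and v≈157 and the fingers on strip 3's back at (322,268). The strips are flat at z 32.6 mm. The force rose to 17–18 N with no further travel, so the hard stop is reached. Next I'll check the fence ends and the front edge numerically.

```bash
python3 - <<'E'
from h import *
c,s=np.cos(TH),np.sin(TH)
for n in('wrist','top'):
    im,P=pts(n); z=P[...,2]; q=P[...,:2]-O; J=np.stack([c*q[...,0]+s*q[...,1],-s*q[...,0]+c*q[...,1]],-1)*1000
    tol=.0015 if n=='wrist' else .004
    for x in (-128,-115,-97,-85,-70,-55,-40,-22,-5):
        k=abs(J[...,0]-x)<4
        a=J[k&(abs(z-.033)<tol)&(abs(J[...,1])<60)][:,1]; f=J[k&(abs(z-.042)<tol)&(J[...,1]>45)][:,1]
        if len(a)>5 and len(f)>2: print(n,x,'ends',np.round(np.percentile(a,[1,99]),1),'fence min',round(float(np.percentile(f,2)),1))
    if n=='top':
        k=(J[...,1]>20)&(J[...,1]<42)
        print('block front',np.percentile(J[k&(z>.0405)&(z<.05)&(abs(J[...,0])<40)][:,0],[1,5]),'strip front',np.percentile(J[k&(abs(z-.0335)<.003)&(abs(J[...,0])<60)][:,0],[95,99]))
o=observe();print(o['force'],o['position'],o['clock'])
E
```

```text
wrist -128 ends [-51.8  56.3] fence min 56.4
wrist -115 ends [-52.   56.3] fence min 56.3
wrist -97 ends [-51.8  55.9] fence min 56.3
wrist -85 ends [-51.9  56. ] fence min 56.3
wrist -70 ends [-52.  56.] fence min 56.2
wrist -55 ends [-51.9  55.9] fence min 56.1
wrist -40 ends [-52.5  55.9] fence min 56.1
top -115 ends [23.9 54.7] fence min 57.4
top -97 ends [26.1 54.4] fence min 57.4
top -85 ends [25.5 54.5] fence min 57.4
top -70 ends [23.4 54.6] fence min 57.1
top -55 ends [18.9 54.4] fence min 57.3
top -40 ends [18.9 54.4] fence min 57.2
top -22 ends [-35.4  54.3] fence min 57.3
top -5 ends [-52.8  53.9] fence min 57.3
block front [0.54919274 1.36340189] strip front [-2.58215095 -0.04869392]
[-17.01370311   1.38394193  10.85545801] [ 0.46907355  0.00268773 -0.02158484] 15.1
```

play_rows:
  motion:
    - [0,0,0,0,0,0,-1]
    - [0,0,0,0,0,0,-1]
    - [0,0,0,0,0,0,-1]
    - [0,0,0,0,0,0,-1]
    - [0,0,0,0,0,0,-1]

```text
clock: 15.6
position: [0.4691, 0.0027, -0.0216]
tool_rot: [3.141, 0.005, -0.012]
force: [-17.3, 1.0, 9.4]
grip_width: -0.0001
finger_force: 8.5
```

play_rows:
  motion:
    - [0.03,0,0,0,0,0,-1]
    - [0.06,0,0,0,0,0,-1]
    - [0.06,0,0,0,0,0,-1]
    - [0.06,0,0,0,0,0,-1]
    - [0.06,0,0,0,0,0,-1]

```text
clock: 16.1
position: [0.4691, 0.0027, -0.0216]
tool_rot: [3.141, 0.006, -0.012]
force: [-20.3, 0.8, 15.2]
grip_width: -0.0001
finger_force: 10.2
```

```bash
python3 -c "
from workcell import observe,bot
print(observe()['force']); print(bot.job_done())"
```

```text
[-20.26545383   0.7979637   15.20962508]
the job is handed in; nothing more can be done
None
```

The job is handed in at 16.1 s: all three strips lie flat against the fence in one gapless row, pressed home on the stop blocks and held at about 20 N, with the spanner, nut and tape measure untouched.

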